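Close the loaded connector test fixture

ROBOT

A 6-joint arm with a two-finger parallel gripper is mounted at the origin on a cart in front of the work surface, level with it; the furniture and walls round the work are solid. World frame = base frame: x ahead of the robot, y to its left, z up, the work surface at z = 0. Lengths are in m, angles in rad, forces in N, time in s.
With the tool pointing down it reaches from about 0.275 to 0.875 m from the base axis. Payload 12.5 kg.
Tool frame: the origin (TCP) lies midway between the tips of the shut fingers; the grasp point (between the pads) lies 19 mm behind it; z points along the fingers, y is the line along which they close (so a half turn about z gives the same grasp; the last joint's range is limited). The gripper opens to 85 mm and grips with 20 to 120 N. Pads are 22 mm wide; open, the fingers measure 114 mm over their backs; the gripper's body (76 mm by 85 mm) begins 54 mm behind the grasp point. The pads swing forward as they close: fully open they stand 13 mm farther back than shut.
Start: joints at [1.192, 0.351, 1.652, -0, 1.139, -0.085], TCP at [0.159, 0.526, 0.199] pointing down, gripper open.
Joint ranges: [-2.75, 2.75], [-0.79, 2.1], [0.01, 2.65], [-1.57, 4.71], [0.07, 3.14], [-2.87, 2.87]. Speed limits (rad/s): [2.22, 2.22, 2.79, 3.14, 3.14, 3.14].

INTERFACE

Orientations are given as a rotation vector (axis times angle).
In Python, from cell import ctrl, optics gives the robot as it stands.
- The arm moves only by the tool arm_command, never from a script. Its argument "steps" is one flat list of numbers, 5 for each row, row after row: the shift along the tool's x, y, z in m, then the turn about the tool's z in degrees, then the opening, from 0 (shut) to 1 (fully open). A call has 1 to 8 rows; each row shifts and turns the commanded pose from where the row before left it, along the tool's axes as they then stand; what a row does not reach is not made up. A row lasts 1/10 s, in which the tool goes at most 50 mm and 8.59 degrees, less where a joint would pass 70% of its speed; a pose out of reach is approached as far as the arm can. A call is refused whole if a number of a shift passes 0.05 or a number of a turn 8.59, either way. A call with a gripper value outside its range is refused whole. The fingers move at their own pace and stop on an object; "grip_force" is the grip in N (left out, the last holds). Time passes only in rows, so rows that do not move let the fingers close. It gives the time, the measured TCP pose, the force, the opening and the grip force at its end, in the units of the state.
- ctrl.read_state(): the state, without advancing time (a new reading comes with each control period).
- optics.grab_frame(name): name is "scene" or "top"; returns the picture (384x512x3 uint8, blue, green, red); there is no depth.
- optics.get_calibration(name): a dict with "intrinsics" (3x3 intrinsics, pixels), "camera_from_world" (4x4, takes a point from world to camera coordinates). Camera axes: x right, y down, z forward; pixel columns grow to the right and rows downward; lengths in m; the calibration is good to about 2 mm. A picture is of the moment at which its call begins. get_calibration takes no time and is no camera call.
- ctrl.sign_off(): hands the job in; it is judged then, once.
The state is a dict: "time": time; "q": joint angles; "joint_vel": joint speeds; "tau": joint torques, N m; "tcp_pos": TCP position; "orientation": TCP orientation; "wrist_force": force on the tool from outside, world axes, zero at the start; "torque": the same for the moment, N m; "finger_gap": opening from 0.0 (shut) to 1.0 (fully open); "grip_force": force on a finger pad.
Only numpy, scipy, OpenCV 4.12 (cv2) and the standard library are available. Lean on these libraries where they do the work, as an engineer would, in place of code of your own. Each camera call takes 0.05 s, during which the arm holds its last target. There are 200 camera calls.

TASK

Two identical spring-armed test fixtures stand on the low riser on the bench; one of them has a white connector lying in its nest. Press the arm of that fixture down by its pad until the catch at its side snaps over and holds it down, then let go and draw clear; leave the connector in its nest and the arm of the empty fixture up.

Things in the scene. Friction and masses are not known exactly. Their poses are not given: they have to be found in the camera images.
- fixture_arm (a joint): grey arm, 16 mm wide, of the fixture holding the connector; hinged at the far end of its fixed 195 x 100 mm base (on a plywood riser, top 55 mm over the bench), hinge at z = 110 mm, sprung up. 0 = raised (26 degrees, at the start), 0.45 rad = level, 0.48 = hard stop. By 0.45 a pawl on its left catches a peg and holds it at 0.43; short of that it springs back. Takes 4 to 8 N, more only at the stop
- fixture_pad (a point): centre of the top of the black press pad (46 mm along the arm, 38 mm wide) at that arm's near, free end, 150 mm from the hinge; at z = 184 mm over the bench when raised, 120 mm with the arm level, 115 mm at the stop; going down it also moves about 19 mm away from the hinge. Axes: x horizontally toward the hinge while the arm is raised, y to its left
- connector_housing (a point): centre of the 14 x 28 x 10 mm housing of the white six-way connector with short pigtails, lying loose in the shallow black nest (walls 5 mm high) of the fixture to be closed, just right of its arm, 75 mm in front of the hinge
- spare_arm (a joint): arm of the other, identical fixture, whose nest is empty; same values, 0 = raised. It stays up

How it is judged:
At the end, for the whole second after the job is handed in: The arm of the fixture with the connector stays down by itself (joint above 0.40 rad, at rest), held by its catch; the connector housing is within 12 mm of where it lay; the empty fixture's arm is up (below 0.08 rad) (value of joint fixture_arm above 0.4 rad and velocity of joint fixture_arm below 0.05 rad/s and value of joint spare_arm below 0.08 rad and distance of connector_housing from where it was at the start of the episode below 0.012 m); the robot touches nothing.
It fails at once if the empty fixture's arm is pressed down (value of joint spare_arm above 0.2 rad).
It also fails if it takes over 29 s, if anything falls off the work surface, if the arm or the gripper's body presses on something with over 40 N, if the wrist force passes 120 N, or if a joint passes its speed limit or range.

## Working session

There is one attempt and no reset: what is moved stays moved. The work goes in short steps, Python scripts to look and compute and a tool call to move; the robot and the scene stay as the last step left them, time stands still between calls to the robot, and variables do not carry over. Pictures are saved under pics/ and viewed, at most 10 in all, crops included, and the job is handed in when it is done.

Besides the shell and the picture viewer there is one more tool, called after "Emit:" by a JSON object that holds its "api" and its "payload". arm_command: Moves the arm, as the interface text tells. Its arguments: {"type":"object","properties":{"steps":{"type":"array","items":{"type":"number"}},"grip_force":{"type":"number"}},"required":["steps"]}

```bash
mkdir -p pics; python3 - <<'E'
from cell import ctrl, optics
import cv2
for n in("scene","top"):
    cv2.imwrite(f"pics/{n}0.png",optics.grab_frame(n)); c=optics.get_calibration(n); print(n,c["intrinsics"],c["camera_from_world"])
print(ctrl.read_state())
E
```

```text
scene [[469.07289633   0.         258.71156951]
 [  0.         469.07289633 198.87094366]
 [  0.           0.           1.        ]] [[ 0.49280191 -0.87004157  0.013189   -0.29292401]
 [-0.47058784 -0.27923473 -0.83700362  0.41385374]
 [ 0.73191077  0.4062704  -0.54703839  0.71572841]
 [ 0.          0.          0.          1.        ]]
top [[369.96947888   0.         255.78270498]
 [  0.         369.96947888 190.45018232]
 [  0.           0.           1.        ]] [[ 0.02316084 -0.99969393  0.00869642 -0.04430284]
 [-0.99374788 -0.02397167 -0.1090436   0.55631716]
 [ 0.1092187  -0.00611651 -0.99399893  0.94406716]
 [ 0.          0.          0.          1.        ]]
{'time': 0.1, 'q': array([ 1.19240404e+00,  3.51182197e-01,  1.65233973e+00,  1.42492077e-05,
        1.13907966e+00, -8.45920436e-02]), 'joint_vel': array([ 0.00162219, -0.00027668, -0.00233678,  0.00035419,  0.0004776 ,
        0.00027347]), 'tau': array([ 8.26652431e-04, -5.06836438e+01, -2.91872638e+01, -4.19338676e-05,
        2.56701132e-03, -5.33364107e-05]), 'tcp_pos': array([0.15912611, 0.52614823, 0.19822009]), 'orientation': array([-4.59815792e-01, -3.10751315e+00,  1.53777851e-03]), 'wrist_force': array([-0.76059419,  0.03418666, -0.45773787]), 'torque': array([ 0.00707589,  0.04951797, -0.01636159]), 'grip_force': 0.0, 'finger_gap': 1.0032563634351013}
```

View pics/scene0.png

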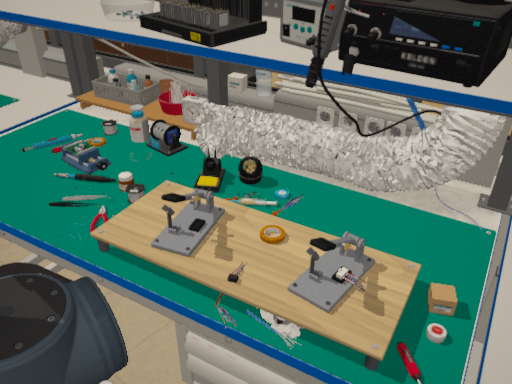

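View pics/top0.png

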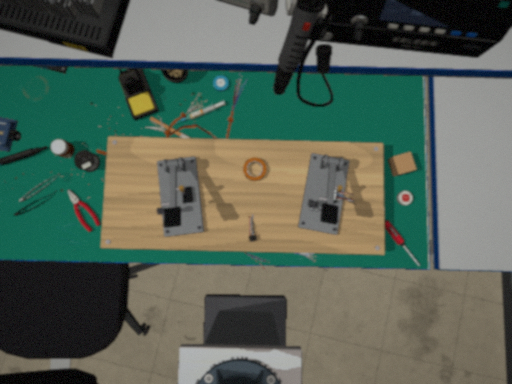

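The right-hand fixture holds the connector (top ~(340,193), scene ~(345,275)). Its black pad is at about (330,212) in the top view. I'll zoom in on it.

```bash
python3 - <<'E'
import cv2,numpy as np
a=cv2.imread("pics/top0.png")[140:245,285:370]; b=cv2.imread("pics/scene0.png")[220:320,280:385]
a=cv2.resize(a,None,fx=5,fy=5,interpolation=cv2.INTER_CUBIC)
b=cv2.resize(b,(0,0),fx=3.5,fy=3.5,interpolation=cv2.INTER_CUBIC)
o=np.zeros((525,800,3),np.uint8);o[:,:425]=a;o[:b.shape[0],430:797]=b[:,:367]
cv2.imwrite("pics/z.png",o)
E
```

```text
(no output)
```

View pics/z.png

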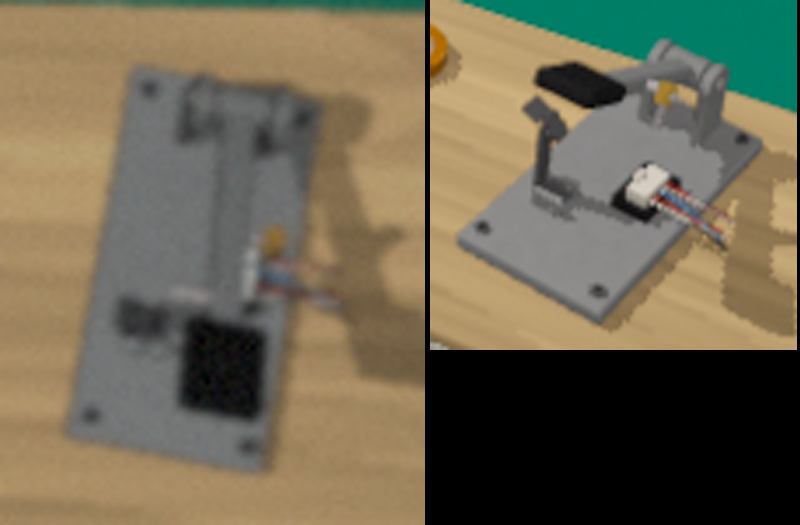

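```bash
cat > h.py <<'E'
import numpy as np,cv2
from cell import ctrl,optics
from scipy.spatial.transform import Rotation as R
def ray(n,px,z):
    c=optics.get_calibration(n);T=c["camera_from_world"];o=-T[:3,:3].T@T[:3,3]
    d=T[:3,:3].T@np.linalg.solve(c["intrinsics"],[px[0],px[1],1]);return o+d*(z-o[2])/d[2]
def proj(n,p):
    c=optics.get_calibration(n);q=c["intrinsics"]@(c["camera_from_world"]@[*p,1])[:3];return q[:2]/q[2]
E
python3 - <<'E'
from h import *
a=cv2.imread("pics/top0.png");g=a.max(2)
m=np.zeros_like(g);m[200:228,318:342]=(g[200:228,318:342]<40)
c=max(cv2.findContours(m,0,2)[0],key=cv2.contourArea);r=cv2.minAreaRect(c);print(r)
P=ray("top",r[0],.182);print("pad",P)
f=lambda x,y:(285+x/5,140+y/5)
# base corners z~.063 : long edges
for u in [(137,68),(320,100),(68,432),(262,470)]:print(ray("top",f(*u),.063))
print("scene pad",ray("scene",(280+(580-430)/3.5,220+83/3.5),.182), proj("scene",P))
s=ctrl.read_state();print(R.from_rotvec(s["orientation"]).as_matrix().round(3))
E
```

```text
((329.0, 213.0), (18.0, 14.0), 90.0)
pad [ 0.49431735 -0.19327874  0.182     ]
[ 0.65271688 -0.17465356  0.063     ]
[ 0.63830986 -0.26912216  0.063     ]
[ 0.46506627 -0.14101649  0.063     ]
[ 0.44828784 -0.23902072  0.063     ]
scene pad [ 0.49059884 -0.19675867  0.182     ] [321.93890406 242.08874833]
[[-0.957  0.29  -0.   ]
 [ 0.29   0.957 -0.001]
 [ 0.    -0.001 -1.   ]]
```

Emit:
{"api": "arm_command", "payload": {"steps": [0,0,-0.03,-3.45,0,0,0,-0.03,-3.45,0,0,-0.01,0,0,0,-0.02,-0.03,0,0,0,-0.023,-0.033,0,0,0,-0.023,-0.033,0,0,0,-0.023,-0.033,0,0,0,-0.023,-0.033,0,0,0], "grip_force": 30}}

```text
time: 0.9
tcp_pos: [0.2399, 0.3358, 0.258]
orientation: [-0.272, -3.129, 0.001]
wrist_force: [0.9, 0.1, 0.2]
finger_gap: 0.003
grip_force: 0.0
```

Emit:
{"api": "arm_command", "payload": {"steps": [-0.023,-0.033,0,0,0,-0.023,-0.033,0,0,0,-0.023,-0.033,0,0,0,-0.023,-0.033,0,0,0,-0.023,-0.033,0,0,0,-0.023,-0.033,0,0,0,-0.023,-0.033,0,0,0,-0.023,-0.033,0,0,0]}}

```text
time: 1.7
tcp_pos: [0.3755, 0.0442, 0.2582]
orientation: [-0.273, -3.129, -0.0]
wrist_force: [1.0, 0.8, -0.1]
finger_gap: 0.003
grip_force: 0.0
```

```bash
cat > d.py <<'E'
from h import *
s=ctrl.read_state();M=R.from_rotvec(s["orientation"]).as_matrix()
print(s["time"],s["tcp_pos"],s["finger_gap"],s["wrist_force"]);print(M.round(3))
for t in ([.4925,-.195,.22],[.474,-.1915,.115]):print(M.T@(np.array(t)-s["tcp_pos"]))
E
python3 d.py
```

```text
1.7 [0.37545554 0.04420215 0.25820649] 0.002665207640252959 [ 0.97559877  0.80755849 -0.10395317]
[[-0.985  0.173 -0.   ]
 [ 0.173  0.985  0.   ]
 [ 0.     0.    -1.   ]]
[-0.15673376 -0.21530684  0.03813532]
[-0.1379547  -0.215065    0.14314384]
```

Emit:
{"api": "arm_command", "payload": {"steps": [-0.026,-0.036,0,0,0,-0.026,-0.036,0,0,0,-0.026,-0.036,0,0,0,-0.026,-0.036,0,0,0,-0.026,-0.036,0,0,0,-0.02,-0.03,0,0,0,0,0,0,0,0,0,0,0,0,0]}}

```text
time: 2.5
tcp_pos: [0.4865, -0.1869, 0.2577]
orientation: [-0.274, -3.128, -0.001]
wrist_force: [-0.9, -0.7, -0.6]
finger_gap: -0.001
grip_force: 0.0
```

```bash
python3 d.py; python3 - <<'E'
from h import *
a=optics.grab_frame("top")[140:245,275:380];b=optics.grab_frame("scene")[180:320,260:400]
cv2.imwrite("pics/z2.png",np.hstack([cv2.resize(a,(400,400),interpolation=2),cv2.resize(b,(400,400),interpolation=2)]))
E
```

```text
2.5 [ 0.48650946 -0.18687234  0.25766628] -0.0013858986734982183 [-0.9455052  -0.6813357  -0.63548042]
[[-0.985  0.174 -0.002]
 [ 0.174  0.985  0.001]
 [ 0.002  0.001 -1.   ]]
[-0.00738212 -0.0069877   0.03764798]
[ 0.01125322 -0.00683419  0.14268226]
```

View pics/z2.png

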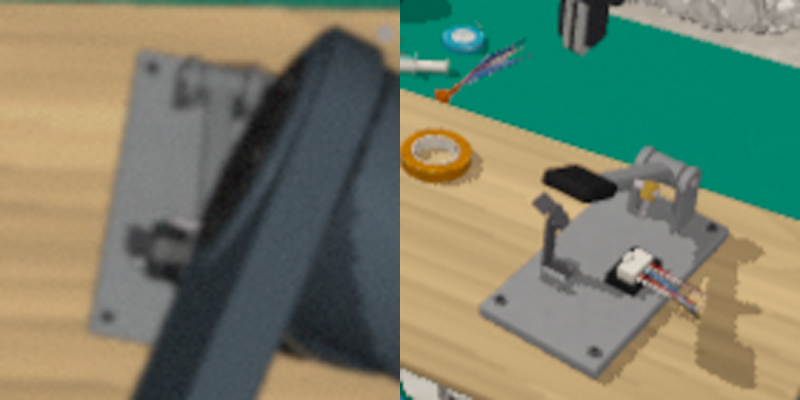

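```bash
python3 - <<'E'
from h import *
p=ctrl.read_state()["tcp_pos"];f=lambda p:((proj("scene",p)-[260,180])*2.857+[400,0]).round()
print(f(p),f([p[0],p[1],.184]),f([.4925,-.195,.184]))
E
```

```text
[572.  86.] [563. 178.] [579. 177.]
```

```bash
python3 - <<'E'
from h import *
b=optics.grab_frame("scene")[90:270,230:420]
cv2.imwrite("pics/z3.png",cv2.resize(b,None,fx=3.2,fy=3.2,interpolation=2))
s=ctrl.read_state();print(s["tcp_pos"],s["finger_gap"],(proj("scene",s["tcp_pos"])-[230,90])*3.2)
E
```

```text
[ 0.48667443 -0.1858403   0.25858904] 0.0012871389967767345 [288.52673123 383.99830379]
```

View pics/z3.png

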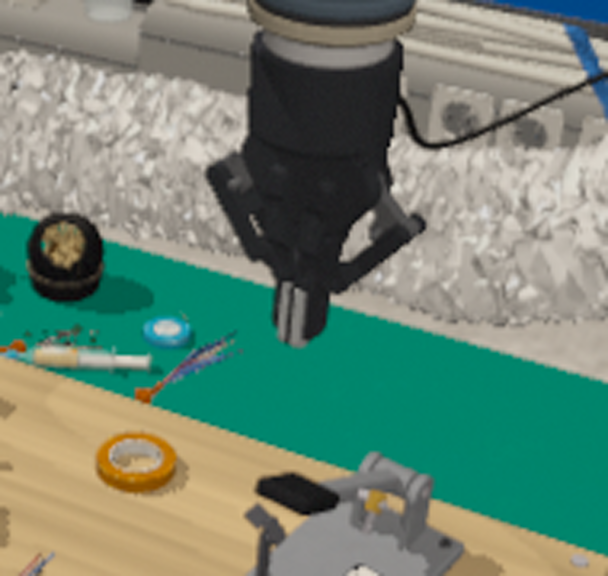

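The visible fingertips sit about 20 mm above the projected TCP. I'll go closer and check again before making contact.

Emit:
{"api": "arm_command", "payload": {"steps": [-0.003,-0.004,0.02,0,0,-0.003,-0.004,0.02,0,0,0,0,0.01,0,0,0,0,0,0,0,0,0,0,0,0]}}

```text
time: 3.15
tcp_pos: [0.4918, -0.1954, 0.2095]
orientation: [0.271, 3.129, -0.0]
wrist_force: [0.8, -0.4, 0.4]
finger_gap: 0.0
grip_force: 0.0
```

```bash
python3 d.py; python3 - <<'E'
from h import *
b=optics.grab_frame("scene")[180:300,270:390]
cv2.imwrite("pics/z4.png",cv2.resize(b,None,fx=4.5,fy=4.5,interpolation=2))
s=ctrl.read_state();print((proj("scene",s["tcp_pos"])-[270,180])*4.5)
E
```

```text
3.15 [ 0.49182017 -0.19536728  0.20946317] 0.0002670446531168834 [ 0.84852683 -0.41796464  0.41567537]
[[-0.985  0.172  0.001]
 [ 0.172  0.985 -0.   ]
 [-0.001 -0.    -1.   ]]
[-0.00061405  0.0004769  -0.01053648]
[0.01828735 0.00076064 0.09444998]
[242.27317426 231.95158863]
```

View pics/z4.png

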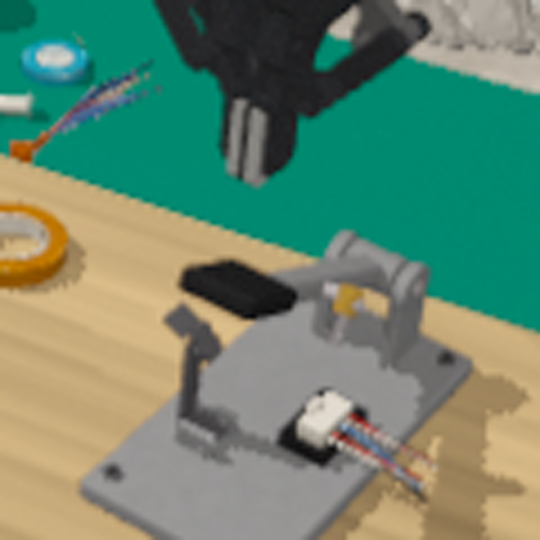

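Emit:
{"api": "arm_command", "payload": {"steps": [0,0,0.01,0,0,0,0,0.008,0,0,0,0,0.005,0,0,0,0,0.005,0,0,0,0,0,0,0]}}

```text
time: 3.7
tcp_pos: [0.4914, -0.1956, 0.1799]
orientation: [-0.272, -3.129, -0.001]
wrist_force: [0.5, 0.0, -0.0]
finger_gap: -0.003
grip_force: 0.0
```

```bash
python3 d.py; python3 - <<'E'
from h import *
b=optics.grab_frame("scene")[180:300,270:390]
cv2.imwrite("pics/z5.png",cv2.resize(b,None,fx=4.5,fy=4.5,interpolation=2))
s=ctrl.read_state();print((proj("scene",s["tcp_pos"])-[270,180])*4.5)
E
```

```text
3.7 [ 0.49135636 -0.19559276  0.17994456] -0.0029548099407482667 [ 0.52840517  0.00382614 -0.04883909]
[[-0.985  0.173 -0.001]
 [ 0.173  0.985  0.001]
 [ 0.001  0.    -1.   ]]
[-0.00097946  0.00079531 -0.04005628]
[0.01772963 0.00101398 0.06496477]
[236.0501194  287.68679955]
```

View pics/z5.png

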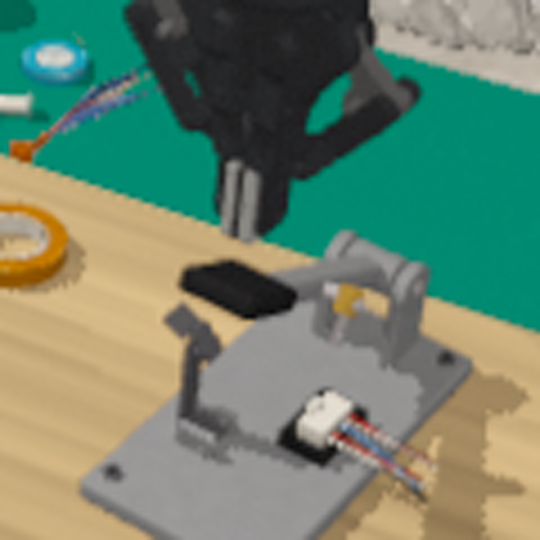

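Emit:
{"api": "arm_command", "payload": {"steps": [0,0,0.005,0,0,0,0,0.005,0,0,0,0,0.004,0,0,0,0,0,0,0]}}

```text
time: 4.15
tcp_pos: [0.4913, -0.1956, 0.166]
orientation: [-0.272, -3.129, -0.001]
wrist_force: [0.6, -0.1, -0.4]
finger_gap: -0.003
grip_force: 0.0
```

Emit:
{"api": "arm_command", "payload": {"steps": [0,0,0.005,0,0,0,0,0.003,0,0,0,0,0,0,0]}}

```text
time: 4.45
tcp_pos: [0.4915, -0.1957, 0.1583]
orientation: [-0.272, -3.129, -0.0]
wrist_force: [-0.7, -0.2, -0.2]
finger_gap: 0.0
grip_force: 0.0
```

```bash
python3 d.py; python3 - <<'E'
from h import *
b=optics.grab_frame("scene")[190:290,270:370];a=optics.grab_frame("top")[150:250,280:380]
cv2.imwrite("pics/z6.png",np.hstack([cv2.resize(a,(400,400),interpolation=2),cv2.resize(b,(400,400),interpolation=2)]))
print(ray("scene",(325.1,233.3),.18))
E
```

```text
4.45 [ 0.49154349 -0.19567402  0.15828546] 0.00012639755297394624 [-0.65501504 -0.21995593 -0.16480844]
[[-0.985  0.173 -0.   ]
 [ 0.173  0.985  0.   ]
 [ 0.     0.    -1.   ]]
[-0.00079897  0.00083667 -0.06171479]
[0.01798163 0.00107975 0.04329345]
[ 0.52570298 -0.18683898  0.18      ]
```

View pics/z6.png

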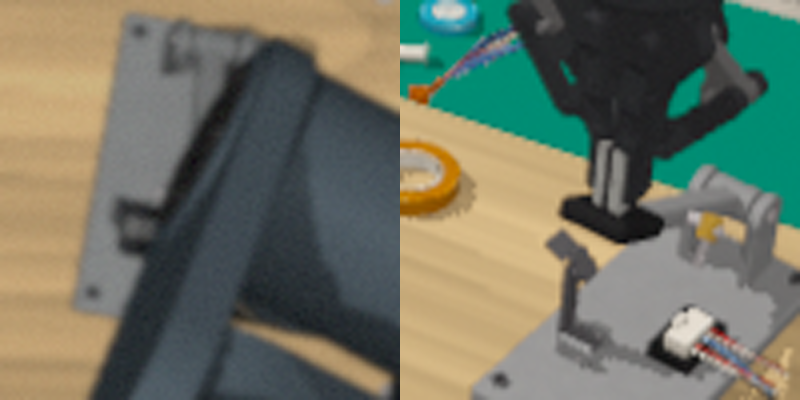

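The fingertips now line up with the pad and are in front of it, so the tips really are about 24 mm short of the reported TCP. I'll press along the arc and watch the force.

Emit:
{"api": "arm_command", "payload": {"steps": [0,0,0.005,0,0,0.001,0,0.005,0,0,0.001,0,0.005,0,0,0,0,0,0,0]}}

```text
time: 4.95
tcp_pos: [0.4893, -0.1953, 0.143]
orientation: [-0.272, -3.129, -0.0]
wrist_force: [-0.8, 0.1, 4.7]
finger_gap: 0.0
grip_force: 1.7
```

Emit:
{"api": "arm_command", "payload": {"steps": [0.002,0,0.005,0,0,0.002,0,0.005,0,0,0.002,0,0.005,0,0,0,0,0,0,0]}}

```text
time: 5.35
tcp_pos: [0.4838, -0.1944, 0.1282]
orientation: [0.272, 3.13, -0.0]
wrist_force: [3.3, -1.6, 4.1]
finger_gap: -0.001
grip_force: 1.9
```

Emit:
{"api": "arm_command", "payload": {"steps": [0.001,0,0.005,0,0,0.001,0,0.005,0,0,0.001,0,0.005,0,0,0.001,0,0.004,0,0,0,0,0,0,0]}}

```text
time: 5.85
tcp_pos: [0.4793, -0.1936, 0.1093]
orientation: [-0.272, -3.129, -0.0]
wrist_force: [-2.7, -0.1, 6.6]
finger_gap: 0.001
grip_force: 2.5
```

Emit:
{"api": "arm_command", "payload": {"steps": [0.001,0,0.004,0,0,0.001,0,0.003,0,0,0,0,0.003,0,0,0,0,0,0,0]}}

```text
time: 6.25
tcp_pos: [0.4777, -0.1933, 0.0997]
orientation: [-0.272, -3.129, -0.0]
wrist_force: [-2.7, -0.6, 5.1]
finger_gap: 0.001
grip_force: 2.3
```

Emit:
{"api": "arm_command", "payload": {"steps": [0,0,0.003,0,0,0,0,0.002,0,0,0,0,0,0,0]}}

```text
time: 6.55
tcp_pos: [0.4773, -0.1932, 0.0946]
orientation: [-0.272, -3.128, -0.0]
wrist_force: [-2.7, -1.8, 4.5]
finger_gap: -0.003
grip_force: 2.2
```

Emit:
{"api": "arm_command", "payload": {"steps": [0,0,0.002,0,0,0,0,0.001,0,0,0,0,0,0,0]}}

```text
time: 6.85
tcp_pos: [0.4777, -0.1932, 0.0916]
orientation: [-0.272, -3.129, -0.0]
wrist_force: [-0.0, 1.0, -1.1]
finger_gap: -0.001
grip_force: 0.0
```

```bash
python3 - <<'E'
from h import *
b=optics.grab_frame("scene")[210:310,270:370]
cv2.imwrite("pics/z7.png",cv2.resize(b,(560,560),interpolation=2))
E
```

```text
(no output)
```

View pics/z7.png

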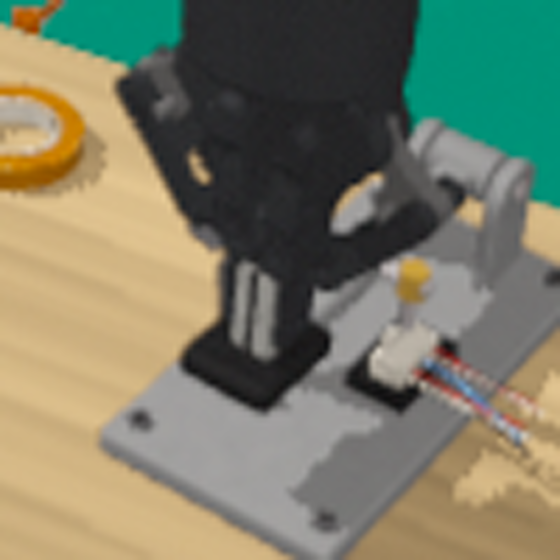

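Emit:
{"api": "arm_command", "payload": {"steps": [0,0,0.002,0,0,0,0,0.001,0,0,0,0,0,0,0]}}

```text
time: 7.2
tcp_pos: [0.4779, -0.1932, 0.0887]
orientation: [0.272, 3.13, 0.0]
wrist_force: [-2.6, 0.6, 6.4]
finger_gap: 0.0
grip_force: 2.8
```

Emit:
{"api": "arm_command", "payload": {"steps": [0,0,0.002,0,0,0,0,0.001,0,0,0,0,0,0,0]}}

```text
time: 7.5
tcp_pos: [0.4777, -0.1932, 0.0857]
orientation: [-0.272, -3.129, -0.0]
wrist_force: [-3.1, 1.3, 6.7]
finger_gap: 0.0
grip_force: 3.1
```

Emit:
{"api": "arm_command", "payload": {"steps": [0,0,0.002,0,0,0,0,0.001,0,0,0,0,0,0,0]}}

```text
time: 7.8
tcp_pos: [0.4777, -0.1932, 0.0829]
orientation: [-0.272, -3.129, -0.0]
wrist_force: [-5.2, 2.2, 8.9]
finger_gap: 0.001
grip_force: 4.4
```

Emit:
{"api": "arm_command", "payload": {"steps": [0,0,0.002,0,0,0,0,0,0,0]}}

```text
time: 8.0
tcp_pos: [0.4777, -0.1933, 0.082]
orientation: [-0.272, -3.129, -0.0]
wrist_force: [-10.4, 4.5, 25.5]
finger_gap: 0.0
grip_force: 12.7
```

At the hard stop (25 N), so I'm letting go and drawing up.

Emit:
{"api": "arm_command", "payload": {"steps": [0,0,-0.003,0,0,0,0,-0.004,0,0,0,0,-0.005,0,0,0,0,-0.005,0,0,0,0,0,0,0]}}

```text
time: 8.5
tcp_pos: [0.4782, -0.1934, 0.0981]
orientation: [0.272, 3.129, -0.0]
wrist_force: [0.7, 0.2, -0.1]
finger_gap: 0.001
grip_force: 0.0
```

Force is zero at z = 0.098 where it was 5 N on the way down, so the catch is holding. Drawing clear.

Emit:
{"api": "arm_command", "payload": {"steps": [0,0,-0.02,0,0,0,0,-0.03,0,0,0,0,-0.04,0,0,0,0,-0.04,0,0,0,0,-0.02,0,0,0,0,0,0,0]}}

```text
time: 9.1
tcp_pos: [0.479, -0.1938, 0.2503]
orientation: [0.272, 3.125, -0.003]
wrist_force: [-0.2, 0.5, -0.5]
finger_gap: -0.001
grip_force: 0.0
```

```bash
python3 - <<'E'
from h import *
b=optics.grab_frame("scene")[170:320,140:400]
cv2.imwrite("pics/z8.png",cv2.resize(b,None,fx=3,fy=3,interpolation=2))
E
```

```text
(no output)
```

View pics/z8.png

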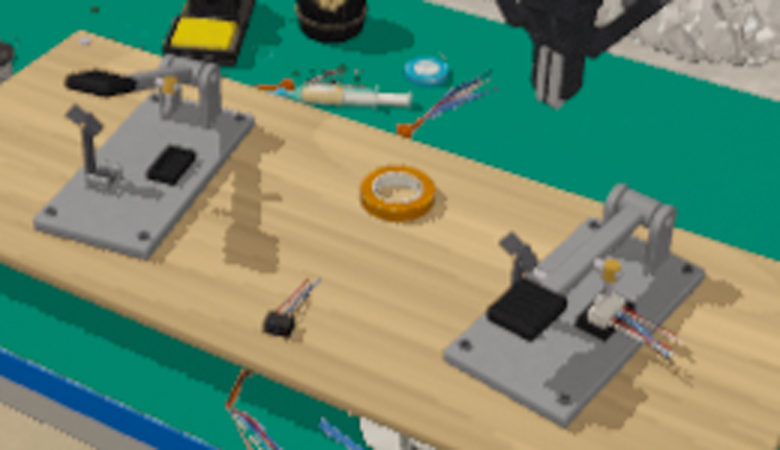

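The picture shows the right-hand arm held down by its catch (pad ~(527,308)), the connector in its nest (~(605,312)), the spare arm up (~(100,82)) and the gripper clear.

```bash
python3 -c "
from cell import ctrl;print(ctrl.sign_off())"
```

```text
the job is handed in; nothing more can be done
None
```

I pressed the arm of the fixture holding the connector down until it latched and handed the job in; the last picture shows that arm held down, the connector in its nest, the spare arm up and the gripper clear.

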